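Send a carton down the tipping chute

ROBOT

A 6-joint arm with a two-finger parallel gripper is mounted at the origin on a cart in front of the work surface, level with it; the furniture and walls round the work are solid. World frame = base frame: x ahead of the robot, y to its left, z up, the work surface at z = 0. Lengths are in mm, angles in rad, forces in N, time in s.
With the tool pointing down it reaches from about 350 to 775 mm from the base axis. Payload 7.3 kg.
Tool frame: the origin (TCP) lies on the centre line of the jaws, within the pads' length; the fingertips stand finger_overhang ahead of it and the grasp point (between the pads) lies 8 mm behind it (finger_overhang is the distance from the TCP to the fingertips, in mm); z points along the fingers, y is the line along which they close (so a half turn about z gives the same grasp; the last joint's range is limited). The gripper opens to 92 mm and grips with 3 to 60 N. Pads are 19 mm wide; open, the fingers measure 130 mm over their backs; the gripper's body (75 mm by 190 mm) begins 47 mm behind the grasp point.
Start: joints at [1.074, 0.342, 1.524, -0, 1.275, -0.146], TCP at [180.402, 493.051, 237.741] pointing down, gripper open.
Joint ranges: [-2.53, 2.53], [-0.77, 2.02], [0.04, 2.7], [-1, 4.14], [0.28, 2.66], [-3.11, 3.11]. Speed limits (rad/s): [2.57, 2.57, 3.14, 3.14, 3.14, 3.14].

INTERFACE

Orientations are given as [roll, pitch, yaw] about the fixed x, y, z axes, in that order (R = Rz(yaw) Ry(pitch) Rx(roll)).
In Python, from plant import get_obs, capture, close_job, finger_overhang gives the robot as it stands.
- The arm moves only by the shell command python3 -m inch 'ROWS'. ROWS is JSON, one flat list of numbers, 7 for each row, row after row: the turn, a rotation vector about the tool's x, y, z scaled (see below), then the shift along the tool's x, y, z scaled (see below), then the closure, from -1 (fully open) to 1 (shut). In form: [ax, ay, az, tx, ty, tz, gripper, ax, ay, az, tx, ty, tz, gripper, ...]. A call has 1 to 10 rows; each row shifts and turns the commanded pose from where the row before left it, along the tool's axes as they then stand; what a row does not reach is not made up. The controller multiplies each number of a shift by 0.8 m and each number of a turn by 1.5 rad. A row lasts 1/12 s, in which the tool goes at most 41.7 mm and 7.16 degrees, less where a joint would pass 70% of its speed; a pose out of reach is approached as far as the arm can. A call with a number of a shift or a turn outside -1 to 1 is refused whole. A call with a gripper value outside its range is refused whole. The fingers move at their own pace and stop on an object; the grip force is fixed at half the most. Time passes only in rows, so rows that do not move let the fingers close. It gives the time, the measured TCP pose, the force, the opening and the grip force at its end, in the units of the state.
- get_obs(): the state, without advancing time (a new reading comes with each control period).
- capture(name): name is "scene" or "top"; returns a dict with "image" (400x640x3 uint8, red, green, blue), "mtx" (3x3 intrinsics, pixels), "distortion" ([k1, k2, p1, p2, k3] as OpenCV has them; the pictures are not rectified), "pose" (4x4, takes a point from camera to world coordinates). Camera axes: x right, y up, looking along -z (the intrinsics and any distortion apply to the point x, -y, -z); pixel columns grow to the right and rows downward; lengths in mm; the calibration is good to about 2 mm. A picture is of the moment at which its call begins. There is no depth.
- close_job(): hands the job in; it is judged then, once.
The state is a dict: "time": time; "joint_positions": joint angles; "dq": joint speeds; "tau": joint torques, N m; "tool_pos": TCP position; "tcp_rot": TCP orientation; "contact_force": force on the tool from outside, world axes, zero at the start; "moment": the same for the moment, N m; "grip_width": finger opening in mm; "finger_force": force on a finger pad.
Only numpy, scipy, OpenCV 4.12 (cv2) and the standard library are available. Lean on these libraries where they do the work, as an engineer would, in place of code of your own. Each camera call takes 0.05 s, during which the arm holds its last target. There are 200 camera calls.

TASK

The tipping tray of the transfer chute is locked level by the sprung pull pin beside it. First pull the pin's black T-handle up and turn it counter-clockwise (seen from above) about a sixth of a turn, so that it drops into its rest notch and stays up by itself when you let go. Then set the white carton lengthwise between the tray's rails with its middle on the black line across the tray and let go, so that its own weight alone tips the tray and it slides down into the receiver, where it comes to rest lying flat, right way up, against the end wall, and the empty tray swings back level; leave the pin retracted and the other things on the bench where they stand.

Things in the scene. Friction and masses are not known exactly. Their poses are not given: they have to be found in the camera images.
- stand: fixed stand of the chute: grey base plate x -60 to +140, y -320 to +120 mm. Origin on the bench top, straight below the middle of the tray's pivot axis (which is parallel to x, 156 mm up); z up; +x toward the pull pin (its vertical axis is at x = 105 mm, y = 0; its bracket reaches x = 140 mm, 137 mm high); the chute runs downhill toward -y.
- tilt_tray (a joint): tilt of the slippery steel tray, rad: 0 level (held by counterweight and pin) to 0.55 tipped to the receiver. Floor 164 mm above the bench when level, from 90 mm on the infeed side (+y, end lip) to 140 mm on the outfeed side (-y, open) of the pivot; 80 mm wide between rails 12 mm high, 4 mm thick. Pin down: it cannot tilt. A carton tips it if centred over about 30 mm to the outfeed side.
- tray_mark (a point): the loading point: middle of the tray floor surface at the black line across it (6 mm wide, carried up the rails), 60 mm on the outfeed side (-y of the stand) of the pivot; its axes are parallel to the stand's while the tray is level.
- plunger (a joint): lift of the pull pin, m: 0 down (locks the tray) to 0.022 fully up. A spring pushes it down, 4 N when down, 12 N when up. Lifted 0.0145 or more, its cross-dog clears the collar and the handle can turn; resting in the notch it reads about 0.011 and the tray is free.
- plunger_turn (a joint): turn of the T-handle about its vertical axis, rad, positive counter-clockwise from above: 0 as found (the only angle at which the pin goes down), the rest notch is at 1.05 and accepts about 0.95 to 1.2 (1.2 is the end stop). It cannot turn while the pin is down.
- handle_grip (a point): middle of the pull pin's black T-handle, 183 mm above the bench with the pin down. The bar is 64 mm long along the point's x (parallel to the stand's x as found), 14 mm thick along y, 24 mm high: 11 mm above and 13 mm below this point. The steel collar under it is 42 mm across, its top 155 mm above the bench.
- carton: white card box of filters, 60 (x) x 140 (y) x 60 (z) mm, 0.14 to 0.28 kg; origin in the middle of its underside. It lies on the bench to the left.
- receiver: fixed steel slide below the tray's outfeed end, sloping down toward -y at 0.4 rad; side rails (92 mm apart inside, 30 mm high) and an end wall. Origin mid of the floor's upper edge, on the floor; z normal to the floor, y up the slope. End wall's inner face at y = -176 mm: a carton lying against it has its origin near y = -106 mm, z = 0.
- timer: bystander: kitchen-type timer 49 x 60 x 54 mm, origin in the middle of its underside
- jar: bystander: white jar with red lid, 45 mm across, 62 mm high, origin in the middle of its underside
- weighing_bottle: bystander: glass weighing bottle with knob lid, 43 mm across, 48 mm high, origin in the middle of its underside
Not all that is in view belongs to the job. Leave any brown look-alike of the carton alone.

How it is judged (in metres and radians):
On the way, in this order (a step that is already met when the one before it is completed fails the run):
1. the pull pin stays retracted in its rest notch by itself, the carton not yet on the tray (value of joint plunger between 0.0095 and 0.0125 m and value of joint plunger_turn above 0.85 rad and contact force between the fingers and plunger_turn below 0.1 N and contact force between carton and tilt_tray below 0.05 N), for 0.2 s.
2. the carton, let go, tips the tray by its own weight (value of joint tilt_tray above 0.15 rad and contact force between carton and tilt_tray above 0.1 N and contact force between each of the arm, the fingers and carton below 0.1 N and contact force between the fingers and tilt_tray below 0.1 N), for 0.04 s.
At the end, for the whole second after the job is handed in: The carton is at rest in the receiver, lying flat on its floor (within about 7 degrees and 8 mm) the right way up, within 15 mm of the end wall and between the side rails; the tray is back level (within 0.04 rad); the pull pin is still up in its rest notch (y of carton in the frame of receiver between -0.121 and -0.091 m and x of carton in the frame of receiver between -0.025 and 0.025 m and z of carton in the frame of receiver below 0.008 m and angle between the z axis of carton and the z axis of receiver, either way round below 0.12 rad and angle between carton's own z axis and vertical below 0.6 rad and linear speed of carton below 0.02 m/s and value of joint tilt_tray below 0.04 rad and value of joint plunger above 0.0095 m and value of joint plunger_turn above 0.85 rad); the robot touches nothing.
It fails at once if a bystander (timer, jar or weighing bottle) is moved more than 30 mm (distance of any of timer, jar, weighing_bottle from where it was at the start of the episode above 0.03 m).
It also fails if it takes over 59 s, if anything falls off the work surface, if the arm or the gripper's body presses on something with over 40 N, if the wrist force passes 120 N, or if a joint passes its speed limit or range.

## Working session

There is one attempt and no reset: what is moved stays moved. The work goes in short steps, Python scripts to look and compute and a shell command to move; the robot and the scene stay as the last step left them, time stands still between calls to the robot, and variables do not carry over. Pictures are saved under pics/ and viewed, at most 10 in all, crops included, and the job is handed in when it is done.

```bash
ls; mkdir -p pics
python3 - <<'E'
from plant import *
import cv2,numpy as np,json
o=get_obs();print(o);print(finger_overhang if not callable(finger_overhang) else finger_overhang())
for n in("scene","top"):
    c=capture(n);cv2.imwrite(f"pics/{n}0.png",c["image"][...,::-1]);print(n,c["mtx"],c["distortion"],c["pose"])
E
```

```text
pics
{'time': 0.0, 'joint_positions': array([ 1.07401687e+00,  3.42706654e-01,  1.52501085e+00, -1.43575393e-05,
        1.27538036e+00, -1.45990970e-01]), 'dq': array([-0.00145619, -0.00015282, -0.00120087,  0.00066596,  0.00034596,
       -0.00137755]), 'tau': array([ 1.24086666e-03, -4.31243598e+01, -2.44222087e+01,  7.16754911e-02,
        5.60031622e-02, -1.50385613e-04]), 'tool_pos': array([180.20420039, 492.69588168, 237.05543437]), 'tcp_rot': array([-3.14010145e+00, -2.05385084e-04,  2.79080821e+00]), 'contact_force': array([-0.04279641, -0.29688253, -0.13321709]), 'moment': array([-0.01768054,  0.0383714 ,  0.00439921]), 'finger_force': 0.0, 'grip_width': 91.87153951640057}
11.0
scene [[374.84858081   0.         315.30708039]
 [  0.         374.84858081 201.978166  ]
 [  0.           0.           1.        ]] [-0.06051083  0.          0.          0.          0.        ] [[ 6.55599012e-01  4.93548212e-01 -5.71489369e-01 -8.40548532e+01]
 [-7.55072229e-01  4.20994915e-01 -5.02622334e-01 -3.90637714e+02]
 [-7.47423584e-03  7.61034457e-01  6.48668398e-01  7.64309505e+02]
 [ 0.00000000e+00  0.00000000e+00  0.00000000e+00  1.00000000e+00]]
top [[362.62067766   0.         319.08370704]
 [  0.         362.62067766 201.3358364 ]
 [  0.           0.           1.        ]] [-0.01785532  0.          0.          0.          0.        ] [[ 6.42694009e-04  9.74516969e-01 -2.24312871e-01  3.02185103e+02]
 [-9.99996564e-01  1.19640420e-03  2.33256520e-03  1.36681016e+02]
 [ 2.54149323e-03  2.24310601e-01  9.74514389e-01  1.02772722e+03]
 [ 0.00000000e+00  0.00000000e+00  0.00000000e+00  1.00000000e+00]]
```

View pics/scene0.png

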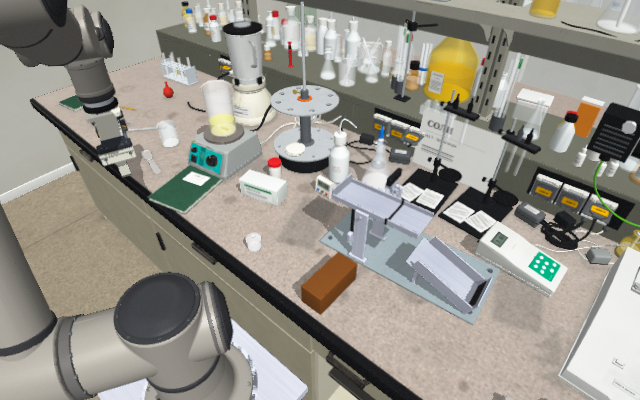

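View pics/top0.png

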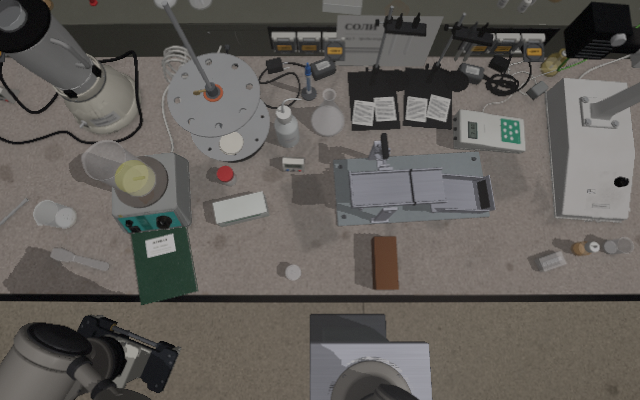

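Two white/brown candidates: the white box (top 239,208; scene 262,187) and the brown look-alike (top 385,263; scene 330,283). There are also a white jar (scene 275,168), the timer (top 293,164) and the weighing bottle (293,272). I choose the white box and will check it in a crop.

Run:
```python
import cv2
t=cv2.imread("pics/top0.png")
a=t[140:235,325:500];cv2.imwrite("pics/c1.png",cv2.resize(a,None,fx=4.5,fy=4.5,interpolation=cv2.INTER_CUBIC))
a=t[150:240,195:315];b=cv2.resize(a,None,fx=4,fy=4,interpolation=cv2.INTER_CUBIC)
s=cv2.imread("pics/scene0.png")[165:225,225:345]
b2=cv2.resize(s,None,fx=4,fy=4,interpolation=cv2.INTER_CUBIC)
import numpy as np
cv2.imwrite("pics/c2.png",np.vstack([b[:352],b2]))
a=cv2.imread("pics/scene0.png")[165:325,310:505];cv2.imwrite("pics/c3.png",cv2.resize(a,None,fx=3.7,fy=3.7,interpolation=cv2.INTER_CUBIC))
```

```text
(no output)
```

View pics/c1.png

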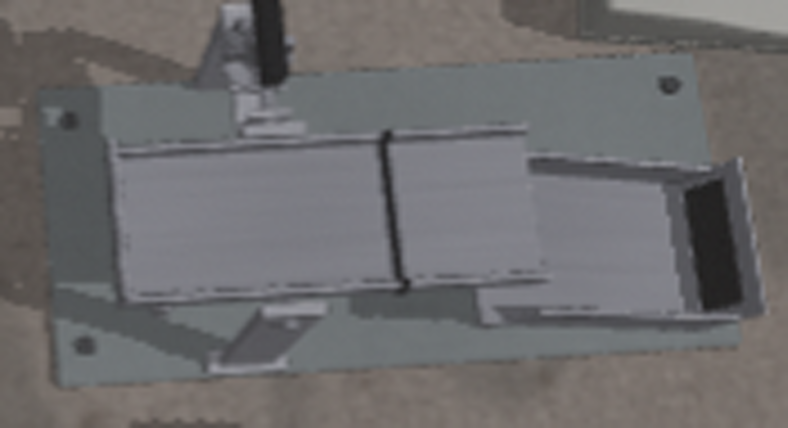

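View pics/c2.png

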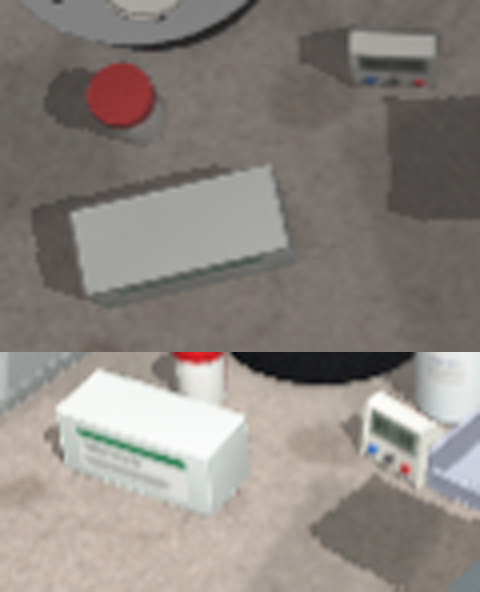

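View pics/c3.png

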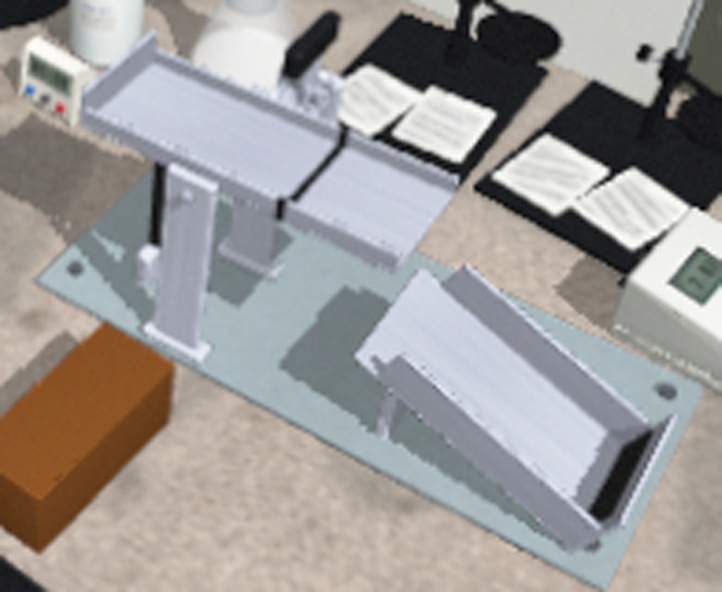

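White box with green strip is confirmed as the carton (corners visible at c2 68,211 / 271,165 / 289,247 / 88,296). Now I'll fit the stand and carton poses.

```bash
cat > h.py <<'E'
import numpy as np,cv2
from scipy.optimize import least_squares
from scipy.spatial.transform import Rotation as R
K={'scene':(374.84858081,315.30708039,201.978166,-0.06051083,[[6.55599012e-01,4.93548212e-01,-5.71489369e-01,-8.40548532e+01],[-7.55072229e-01,4.20994915e-01,-5.02622334e-01,-3.90637714e+02],[-7.47423584e-03,7.61034457e-01,6.48668398e-01,7.64309505e+02]]),
'top':(362.62067766,319.08370704,201.3358364,-0.01785532,[[6.42694009e-04,9.74516969e-01,-2.24312871e-01,3.02185103e+02],[-9.99996564e-01,1.19640420e-03,2.33256520e-03,1.36681016e+02],[2.54149323e-03,2.24310601e-01,9.74514389e-01,1.02772722e+03]])}
def proj(n,P):
    f,cx,cy,k,M=K[n];M=np.array(M)
    q=(np.atleast_2d(P)-M[:,3])@M[:,:3]*[1,-1,-1]
    return cv2.projectPoints(q.reshape(-1,1,3),np.zeros(3),np.zeros(3),np.array([[f,0,cx],[0,f,cy],[0,0,1]]),np.array([k,0,0,0,0]))[0].reshape(-1,2)
def place(p,L):
    return np.array(L)@R.from_euler('z',p[2]).as_matrix().T+[p[0],p[1],0]
def fit(obs,p0):
    def r(p): return np.concatenate([(proj(n,place(p,[l]))-px).ravel() for n,l,px in obs])
    s=least_squares(r,p0,loss='soft_l1');return s.x,r(s.x).reshape(-1,2)
E
cat > m.py <<'E'
from h import *
T=lambda a,b:np.array([a/4.5+325,b/4.5+140])-.4
S=lambda a,b:np.array([a/3.7+310,b/3.7+165])-.4
o=[('top',l,T(*p)) for l,p in [((140,120,8),(40,92)),((140,-320,8),(693,55)),((-60,-320,8),(740,347)),((-60,120,8),(60,386)),((44,90,176),(112,143)),((-44,90,176),(122,303)),((44,-140,176),(527,127)),((-44,-140,176),(549,280)),((42,-60,176),(386,133)),((-42,-60,176),(403,288))]]
o+=[('scene',l,S(*p)) for l,p in [((44,90,176),(153,33)),((-44,90,176),(83,103)),((44,-140,176),(458,180)),((-60,120,8),(37,282)),((-60,-320,8),(608,590)),((140,-320,8),(703,382)),((42,-60,176),(343,127)),((-42,-60,176),(283,200))]]
p,r=fit(o,[500,0,0]);print(p,r.round(1).tolist())
t=proj('top',place(p,[(105,0,194),(137,0,194),(73,0,194),(105,0,183)]));print('handle top',t.round(1).tolist())
print('scene',proj('scene',place(p,[(105,0,194),(137,0,194),(73,0,194)])).round(1).tolist())
print('handle',place(p,[(105,0,183)]),'mark',place(p,[(0,-60,164)]))
C=lambda a,b:np.array([a/4+195,b/4+150])-.4
D=lambda a,b:np.array([a/4+225,(b-352)/4+165])-.4
o=[('top',l,C(*q)) for l,q in [((30,70,60),(68,211)),((30,-70,60),(271,165)),((-30,-70,60),(289,247)),((-30,70,60),(88,296))]]
o+=[('scene',l,D(*q)) for l,q in [((30,70,60),(98,370)),((30,-70,60),(247,417)),((-30,-70,60),(207,462)),((-30,70,60),(58,411)),((-30,-70,0),(208,515))]]
q,r=fit(o,[300,350,.2]);print('carton',q,r.round(1).tolist())
E
python3 m.py
python3 - <<'E'
import cv2,numpy as np
t=cv2.imread("pics/top0.png")[125:170,370:400]
print([(int(y)+125,int(x.min())+370,int(x.max())+370) for y in range(45) for x in [np.where(t[y].max(1)<50)[0]] if len(x)])
E
```

```text
[ 5.33523007e+02 -3.29178819e+01  5.78643100e-02] [[-1.1, -1.2], [0.2, -0.7], [0.6, 0.0], [-1.0, 0.1], [0.2, 0.6], [0.8, 0.1], [0.7, -0.8], [0.7, -0.1], [0.0, 0.4], [0.2, -0.9], [0.5, 3.4], [-0.2, 1.4], [-0.2, -0.9], [-1.1, -1.4], [-1.6, -0.5], [0.2, 0.8], [0.0, 0.6], [-0.8, -0.4]]
handle top [[385.0, 144.1], [383.7, 132.0], [386.3, 156.4], [384.2, 145.8]]
scene [[393.9, 172.7], [399.8, 167.0], [387.9, 178.6]]
handle [[638.34727178 -26.84551934 183.        ]] mark [[536.99292881 -92.81746158 164.        ]]
carton [5.09050769e+02 3.51539728e+02 2.41594247e-01] [[0.7, 0.1], [0.0, -0.2], [0.0, 0.0], [-0.4, -0.1], [-0.0, -0.1], [-0.1, -0.2], [-0.3, -0.6], [-1.0, -0.4], [0.9, 1.2]]
[(125, 373, 399), (126, 370, 399), (127, 370, 399), (128, 370, 399), (129, 373, 386), (133, 383, 385), (134, 382, 385), (135, 381, 385), (136, 381, 386), (137, 381, 385), (138, 381, 386), (139, 381, 386), (140, 381, 386), (141, 382, 386), (142, 382, 386), (143, 382, 386), (144, 382, 386), (145, 382, 386), (146, 382, 387), (147, 382, 387), (148, 382, 387), (149, 382, 387), (150, 382, 387), (151, 382, 387), (152, 382, 387), (153, 382, 387), (154, 383, 387), (155, 383, 388), (156, 383, 388), (157, 383, 387), (158, 383, 386)]
```

Fits agree within about 1 px: handle at (638,-27,183), mark at (537,-93,164), stand yaw 0.058, carton at (509,352) yaw 0.242. Going to the handle.

```bash
python3 -m inch '[0,0,-0.0682,0,0,-0.01,-1, 0,0,-0.0682,0,0,-0.01,-1, 0,0,-0.0682,0,0,-0.01,-1, 0,0,-0.0682,0,0,-0.01,-1, 0,0,0,-0.0267,-0.0341,0,-1, 0,0,0,-0.0267,-0.0341,0,-1, 0,0,0,-0.0267,-0.0341,0,-1, 0,0,0,-0.0267,-0.0341,0,-1, 0,0,0,-0.0267,-0.0341,0,-1, 0,0,0,-0.0267,-0.0341,0,-1]'
python3 -m inch '[0,0,0,-0.0267,-0.0341,0,-1, 0,0,0,-0.0267,-0.0341,0,-1, 0,0,0,-0.0267,-0.0341,0,-1, 0,0,0,-0.0267,-0.0341,0,-1, 0,0,0,-0.0267,-0.0341,0,-1, 0,0,0,-0.0267,-0.0341,0,-1, 0,0,0,-0.0267,-0.0341,0,-1, 0,0,0,-0.0267,-0.0341,0,-1, 0,0,0,-0.0267,-0.0341,0,-1, 0,0,0,-0.0267,-0.0341,0,-1]'
python3 -m inch '[0,0,0,-0.0267,-0.0341,0,-1, 0,0,0,-0.0267,-0.0341,0,-1, 0,0,0,-0.0267,-0.0341,0,-1, 0,0,0,-0.0267,-0.0341,0,-1, 0,0,0,0,0,0,-0.2,0,0,0,0,0,0,-0.2,0,0,0,0,0,0,-0.2]'; python3 -c "from plant import *;print(get_obs())"
```

```text
time: 0.93
tool_pos: [318.5, 335.7, 269.5]
tcp_rot: [-3.141, -0.0, -3.083]
contact_force: [0.1, 0.3, 0.7]
grip_width: 91.6
finger_force: 0.0
time: 1.77
tool_pos: [547.8, 75.7, 269.3]
tcp_rot: [3.141, -0.001, -3.083]
contact_force: [1.2, 0.9, 0.1]
grip_width: 91.9
finger_force: 0.0
time: 2.35
tool_pos: [638.2, -26.4, 269.0]
tcp_rot: [3.141, -0.002, -3.083]
contact_force: [-0.3, 0.7, 0.3]
grip_width: 76.5
finger_force: 0.0
{'time': 2.35, 'joint_positions': array([-1.61399590e-01,  5.41381147e-01,  1.12001122e+00,  4.94864255e-04,
        1.48196337e+00, -1.79045089e+00]), 'dq': array([ 2.15412430e-02, -2.42442472e-02,  1.13698670e-02, -5.56141156e-04,
        1.13971421e-04,  1.66644855e-05]), 'tau': array([-1.17922761e+00, -5.38044906e+01, -2.63676506e+01, -1.35411979e-01,
        2.50171364e-02, -1.20116523e-02]), 'tool_pos': array([638.20989307, -26.35129364, 268.97925019]), 'tcp_rot': array([ 3.14072749e+00, -1.61334472e-03, -3.08338132e+00]), 'contact_force': array([-0.26519329,  0.73822744,  0.26010846]), 'moment': array([0.05791479, 0.05463541, 0.05377644]), 'finger_force': 0.0, 'grip_width': 76.51534450065009}
```

```bash
python3 -m inch '[0,0,0,0,0,0.0218,-0.3, 0,0,0,0,0,0.0218,-0.3, 0,0,0,0,0,0.0218,-0.3, 0,0,0,0,0,0.0218,-0.3, 0,0,0,0,0,0.0218,-0.3,0,0,0,0,0,0,-0.3]'
python3 -m inch '[0,0,0,0,0,0,1, 0,0,0,0,0,0,1, 0,0,0,0,0,0,1, 0,0,0,0,0,0,1, 0,0,0,0,0,0,1, 0,0,0,0,0,0,1, 0,0,0,0,0,0,1]'
```

```text
time: 2.85
tool_pos: [636.2, -24.8, 179.3]
tcp_rot: [3.14, -0.006, -3.081]
contact_force: [-0.1, 0.4, -0.7]
grip_width: 59.6
finger_force: 0.0
time: 3.43
tool_pos: [638.8, -26.8, 182.8]
tcp_rot: [3.142, 0.0, -3.083]
contact_force: [0.0, -0.8, 0.7]
grip_width: 17.6
finger_force: 0.0
```

Not yet closed; continue closing.

```bash
python3 -m inch '[0,0,0,0,0,0,1, 0,0,0,0,0,0,1, 0,0,0,0,0,0,1, 0,0,0,0,0,0,1]'
```

```text
time: 3.77
tool_pos: [638.8, -26.5, 182.7]
tcp_rot: [3.141, 0.0, -3.083]
contact_force: [-0.6, 1.2, 1.4]
grip_width: 13.9
finger_force: 30.0
```

Gripped at 14 mm, the bar's thickness. Pull up 18.5 mm.

```bash
python3 -m inch '[0,0,0,0,0,-0.0058,1, 0,0,0,0,0,-0.0058,1, 0,0,0,0,0,-0.0058,1, 0,0,0,0,0,-0.0058,1, 0,0,0,0,0,0,1, 0,0,0,0,0,0,1]'
```

```text
time: 4.27
tool_pos: [638.6, -26.5, 200.6]
tcp_rot: [3.141, -0.001, -3.083]
contact_force: [4.2, 2.1, -11.3]
grip_width: 13.9
finger_force: 30.0
```

```bash
python3 -m inch '[0,0,-0.0715,0,0,0,1, 0,0,-0.0715,0,0,0,1, 0,0,-0.0715,0,0,0,1, 0,0,-0.0715,0,0,0,1, 0,0,-0.0715,0,0,0,1, 0,0,-0.0715,0,0,0,1, 0,0,-0.0715,0,0,0,1, 0,0,-0.0715,0,0,0,1, 0,0,-0.0715,0,0,0,1, 0,0,-0.0715,0,0,0,1]'
python3 -m inch '[0,0,0,0,0,0,1, 0,0,0,0,0,0,1]'; python3 -c "from plant import *;o=get_obs();print(o['moment'],o['joint_positions'])"
```

```text
time: 5.1
tool_pos: [638.5, -26.4, 200.3]
tcp_rot: [3.14, 0.0, -2.005]
contact_force: [3.5, 1.6, -10.9]
grip_width: 13.9
finger_force: 30.0
time: 5.27
tool_pos: [638.5, -26.4, 200.4]
tcp_rot: [3.14, 0.0, -2.014]
contact_force: [3.7, 2.5, -11.8]
grip_width: 14.2
finger_force: 30.0
[ 0.42830139 -0.59509428  0.00754051] [-1.61380273e-01  5.81902603e-01  1.23691864e+00  4.53172965e-04
  1.32378291e+00 -2.86013463e+00]
```

Turned 1.07 rad. Lower 8 mm into the notch, then ease open.

```bash
python3 -m inch '[0,0,0,0,0,0.0024,1, 0,0,0,0,0,0.0024,1, 0,0,0,0,0,0.0024,1, 0,0,0,0,0,0.0018,1, 0,0,0,0,0,0,1]'
python3 -m inch '[0,0,0,0,0,0,0.5, 0,0,0,0,0,0,0.1, 0,0,0,0,0,0,0, 0,0,0,0,0,0,-0.2, 0,0,0,0,0,0,-0.2]'
```

```text
time: 5.68
tool_pos: [638.6, -26.4, 193.9]
tcp_rot: [3.141, 0.0, -2.011]
contact_force: [2.0, 3.7, -9.1]
grip_width: 13.7
finger_force: 30.0
time: 6.1
tool_pos: [638.9, -27.1, 194.7]
tcp_rot: [-3.14, 0.0, -2.011]
contact_force: [0.5, 0.3, -0.2]
grip_width: 42.7
finger_force: 0.0
```

```bash
python3 -m inch '[0,0,0,0,0,-0.019,-0.2, 0,0,0,0,0,-0.019,-0.2, 0,0,0,0,0,-0.019,-0.2, 0,0,0,0,0,-0.019,-0.2, 0,0,0,0,0,-0.019,-0.2, 0,0,0,0,0,0,-0.2]'
python3 - <<'E'
from h import *
C=lambda a,b:np.array([a/4+195,b/4+150])-.4
o=[('top',(0,0,62),C(121,95))]
s=least_squares(lambda p:(proj('top',[p[0],p[1],62])-C(121,95)).ravel(),[600,380]);print('jar',s.x)
q=[509.05,351.54,.2416]
Ri=R.from_euler('z',-q[2]).as_matrix();print('jar in carton frame',Ri@[s.x[0]-q[0],s.x[1]-q[1],0])
E
```

```text
time: 6.6
tool_pos: [639.9, -27.0, 273.7]
tcp_rot: [-3.135, 0.002, -2.011]
contact_force: [-0.3, 1.4, 0.2]
grip_width: 55.2
finger_force: 0.0
jar [604.10512608 396.77473995]
jar in carton frame [103.11708759  21.17840741   0.        ]
```

```bash
python3 -m inch '[0,0,0,-0.0299,0.029,0,-0.75, 0,0,0,-0.0299,0.029,0,-0.75, 0,0,0,-0.0299,0.029,0,-0.75, 0,0,0,-0.0299,0.029,0,-0.75, 0,0,0,-0.0299,0.029,0,-0.75, 0,0,0,-0.0299,0.029,0,-0.75, 0,0,0,-0.0299,0.029,0,-0.75, 0,0,0,-0.0299,0.029,0,-0.75, 0,0,0,-0.0299,0.029,0,-0.75, 0,0,0,-0.0299,0.029,0,-0.75]'
python3 -m inch '[0,0,0,-0.0299,0.029,0,-0.75, 0,0,0,-0.0299,0.029,0,-0.75,0,0,0.078,0,0,0,-0.75,0,0,0.078,0,0,0,-0.75,0,0,0.078,0,0,0,-0.75,0,0,0.078,0,0,0,-0.75,0,0,0.078,0,0,0,-0.75,0,0,0.078,0,0,0,-0.75,0,0,0.078,0,0,0,-0.75,0,0,0.078,0,0,0,-0.75]'
python3 -m inch '[0,0,0.078,0,0,0,-0.75,0,0,0.078,0,0,0,-0.75,0,0,0.078,0,0,0,-0.75,0,0,0.078,0,0,0,-0.75,0,0,0.078,0,0,0,-0.75,0,0,0.078,0,0,0,-0.75,0,0,0.078,0,0,0,-0.75,0,0,0.078,0,0,0,-0.75,0,0,0.078,0,0,0,-0.75,0,0,0.078,0,0,0,-0.75]'
python3 -m inch '[0,0,0.078,0,0,0,-0.75,0,0,0.078,0,0,0,-0.75,0,0,0.078,0,0,0,-0.75,0,0,0,0,0,0,-0.75,0,0,0,0,0,0,-0.75]'
python3 - <<'E'
from plant import *
import cv2,numpy as np
o=get_obs();print(o['tool_pos'],o['tcp_rot'])
t=capture("top")["image"][...,::-1];s=capture("scene")["image"][...,::-1]
r=lambda a,f:cv2.resize(a,None,fx=f,fy=f,interpolation=cv2.INTER_CUBIC)
cv2.imwrite("pics/c4.png",np.hstack([r(t[100:250,180:420],2)[:300],r(s[155:230,340:420],4)]))
E
```

```text
time: 7.43
tool_pos: [529.7, 289.8, 269.2]
tcp_rot: [3.141, -0.001, -2.011]
contact_force: [1.7, 0.5, 0.6]
grip_width: 80.2
finger_force: 0.0
time: 8.27
tool_pos: [508.9, 351.4, 269.0]
tcp_rot: [-3.141, -0.001, -2.953]
contact_force: [0.6, -0.4, 0.3]
grip_width: 80.2
finger_force: 0.0
time: 9.1
tool_pos: [508.9, 351.3, 269.0]
tcp_rot: [-3.141, 0.0, 2.161]
contact_force: [-0.1, -0.2, 1.1]
grip_width: 80.2
finger_force: 0.0
time: 9.52
tool_pos: [508.9, 351.4, 269.3]
tcp_rot: [-3.141, 0.0, 1.819]
contact_force: [0.7, 1.0, -0.5]
grip_width: 80.2
finger_force: 0.0
[508.92235472 351.40312526 269.26404537] [-3.14088113e+00  2.60261237e-04  1.81893575e+00]
```

View pics/c4.png

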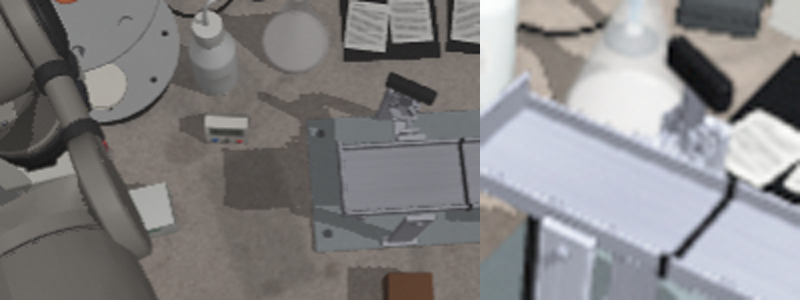

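The pin handle sits turned about 60° and raised (top crop 412,88). Descending on the carton.

```bash
python3 -m inch '[0,0,0.0045,0,0,0.036,-0.75, 0,0,0,0,0,0.036,-0.75, 0,0,0,0,0,0.036,-0.75, 0,0,0,0,0,0.036,-0.75, 0,0,0,0,0,0.036,-0.75, 0,0,0,0,0,0.036,-0.75, 0,0,0,0,0,0.036,-0.75, 0,0,0,0,0,0.026,-0.75, 0,0,0,0,0,0.016,-0.75, 0,0,0,0,0,0,-0.75]'
python3 -m inch '[0,0,0,0,0,0,1, 0,0,0,0,0,0,1, 0,0,0,0,0,0,1, 0,0,0,0,0,0,1, 0,0,0,0,0,0,1]'
```

```text
time: 10.45
tool_pos: [507.1, 350.5, 31.2]
tcp_rot: [-3.136, 0.001, 1.811]
contact_force: [-0.2, -0.5, -0.0]
grip_width: 80.4
finger_force: 0.0
time: 10.87
tool_pos: [509.9, 352.0, 36.2]
tcp_rot: [3.139, -0.001, 1.809]
contact_force: [-0.6, -0.1, 4.1]
grip_width: 59.5
finger_force: 30.0
```

```bash
python3 -m inch '[0,0,0,0,0,0,1,0,0,0,0,0,0,1,0,0,0,0,0,0,1]'; python3 -m inch '[0,0,0,0,0,-0.016,1, 0,0,0,0,0,-0.03,1, 0,0,0,0,0,-0.036,1, 0,0,0,0,0,-0.036,1, 0,0,0,0,0,-0.036,1, 0,0,0,0,0,-0.036,1, 0,0,0,0,0,-0.036,1, 0,0,0,0,0,-0.036,1, 0,0,0,0,0,-0.032,1, 0,0,0,0,0,0,1]'
```

```text
time: 11.12
tool_pos: [509.9, 352.0, 36.2]
tcp_rot: [3.139, -0.001, 1.809]
contact_force: [-0.6, -0.3, 5.8]
grip_width: 59.6
finger_force: 30.0
time: 11.95
tool_pos: [510.6, 352.5, 275.9]
tcp_rot: [3.132, -0.002, 1.809]
contact_force: [1.0, 0.4, -1.3]
grip_width: 59.9
finger_force: 30.0
```

```bash
python3 -m inch '[0,0,0.06,0,0,0,1,0,0,0.06,0,0,0,1,0,0,0,-0.0397,0,0,1,0,0,0,-0.0397,0,0,1,0,0,0,-0.0397,0,0,1,0,0,0,-0.0397,0,0,1,0,0,0,-0.0397,0,0,1,0,0,0,-0.0397,0,0,1,0,0,0,-0.0397,0,0,1,0,0,0,-0.0397,0,0,1]'
python3 -m inch '[0,0,0,-0.0397,0,0,1,0,0,0,-0.0397,0,0,1,0,0,0,-0.0397,0,0,1,0,0,0,-0.0397,0,0,1,0,0,0,-0.0397,0,0,1,0,0,0,-0.0397,0,0,1,0,0,0,0,0,0,1,0,0,0,0,0,0,1,0,0,0,0,0,0,1,0,0,0,0,0,0,1]'
python3 - <<'E'
from plant import *
import cv2,numpy as np
o=get_obs();print(o['tool_pos'],o['tcp_rot'],o['contact_force'],o['moment'])
t=capture("top")["image"][...,::-1];s=capture("scene")["image"][...,::-1]
r=lambda a,f:cv2.resize(a,None,fx=f,fy=f,interpolation=cv2.INTER_CUBIC)
cv2.imwrite("pics/c5.png",np.hstack([r(s[130:280,330:465],4)[:600],r(t[130:280,340:405],4)]))
E
```

```text
time: 12.78
tool_pos: [522.9, 96.4, 268.4]
tcp_rot: [-3.139, -0.0, 1.629]
contact_force: [0.4, -0.1, -1.7]
grip_width: 59.5
finger_force: 30.0
time: 13.62
tool_pos: [534.5, -91.2, 269.3]
tcp_rot: [-3.141, -0.001, 1.63]
contact_force: [0.2, 0.4, -2.1]
grip_width: 59.9
finger_force: 30.0
[534.49664712 -91.19482054 269.28769768] [-3.14065219e+00 -8.89239114e-04  1.62980427e+00] [ 0.18691826  0.37608191 -2.14868305] [-0.09346985  0.08287926 -0.00582116]
```

View pics/c5.png

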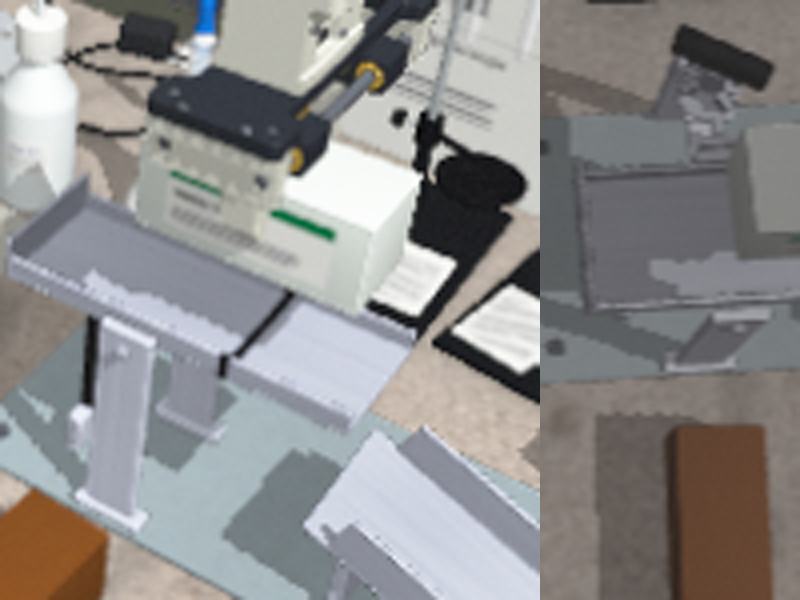

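Run:
```python
from h import *
D=lambda a,b:np.array([a/4+330,b/4+130])-.4
L=np.array([(-30,-70,60),(30,-70,60),(-30,-70,0),(-30,70,0)],float)
px=np.array([D(374,205),D(419,174),D(360,311),D(137,218)])
def r(p):
    W=L@R.from_euler('zx',[.058,p[3]]).as_matrix().T+p[:3]
    return (proj('scene',W)-px).ravel()
for fix in (0,1):
    s=least_squares(r if fix==0 else (lambda q:r([*q,0])),[534,-91,234]+([0] if fix==0 else []));print(s.x,s.fun.round(1))
    d=R.from_euler('z',-.058).as_matrix()@(s.x[:3]-[534.5,-91.2,269.3]);print('rel TCP in stand axes',d)
d=R.from_euler('z',-.058).as_matrix()@(np.array([537,-92.8,0])-[534.5,-91.2,0]);print('tcp to mark',d)
```

```text
[ 5.49014982e+02 -8.54511513e+01  2.26147494e+02 -4.15459257e-02] [-0.2  3.1  0.5 -2.5 -0.6 -1.1  0.3  0.4]
rel TCP in stand axes [ 14.82382141   4.89778478 -43.15250596]
[553.65130153 -82.19952633 224.04885418] [ 0.2  3.8  0.7 -1.8 -1.2 -1.   0.3 -1.3]
rel TCP in stand axes [ 19.64083291   7.8751863  -45.25114582]
tcp to mark [ 2.4030482  -1.74222827  0.        ]
```

Run:
```python
from h import *
L=np.array([(-30,-70,60),(30,-70,60),(-30,-70,0),(-30,70,0),(30,-70,0),(30,70,60),(-30,70,60)],float)
Q=R.from_euler('z',.058).as_matrix()
for dy,dz,t in((0,-35,0),(0,-40,0),(5,-35,0),(0,-35,.04),(0,-35,-.04)):
    c=np.array([534.5,-91.2,269.3+dz])+Q@[0,dy,0]
    W=L@R.from_euler('zx',[.058,0]).as_matrix().T+c if t==0 else L@(Q@R.from_euler('x',t).as_matrix()).T+c
    print(dy,dz,t,((proj('scene',W)+.4-[330,130])*4).round().tolist())
    print('  top',((proj('top',W)+.4-[340,130])*4).round().tolist()[-2:])
```

```text
0 -35 0 [[376.0, 229.0], [424.0, 174.0], [356.0, 317.0], [133.0, 220.0], [403.0, 261.0], [196.0, 87.0], [141.0, 134.0]]
  top [[208.0, 124.0], [219.0, 232.0]]
0 -40 0 [[374.0, 237.0], [422.0, 181.0], [354.0, 324.0], [133.0, 227.0], [401.0, 268.0], [196.0, 94.0], [141.0, 142.0]]
  top [[206.0, 127.0], [217.0, 235.0]]
5 -35 0 [[367.0, 225.0], [416.0, 170.0], [347.0, 314.0], [126.0, 217.0], [395.0, 257.0], [189.0, 84.0], [134.0, 131.0]]
  top [[198.0, 124.0], [210.0, 233.0]]
0 -35 0.04 [[379.0, 235.0], [427.0, 180.0], [355.0, 321.0], [134.0, 216.0], [402.0, 265.0], [201.0, 84.0], [145.0, 131.0]]
  top [[213.0, 122.0], [225.0, 231.0]]
0 -35 -0.04 [[372.0, 223.0], [421.0, 168.0], [357.0, 314.0], [133.0, 224.0], [404.0, 257.0], [192.0, 90.0], [137.0, 137.0]]
  top [[202.0, 126.0], [214.0, 234.0]]
```

Carton hangs as predicted (top-view corner 748,125 against 748,124), level, about 35–36 mm below the TCP. Lowering it onto the mark.

```bash
python3 -m inch '[0,0,0,-0.002,0.003,0.014,1,0,0,0,0,0,0.014,1,0,0,0,0,0,0.014,1,0,0,0,0,0,0.014,1,0,0,0,0,0,0.014,1,0,0,0,0,0,0.0115,1,0,0,0,0,0,0.003,1,0,0,0,0,0,0,1,0,0,0,0,0,0,1,0,0,0,0,0,0,1]'
python3 - <<'E'
from plant import *
import cv2,numpy as np
t=capture("top")["image"][...,::-1];s=capture("scene")["image"][...,::-1]
r=lambda a,f:cv2.resize(a,None,fx=f,fy=f,interpolation=cv2.INTER_CUBIC)
cv2.imwrite("pics/c6.png",np.hstack([r(s[150:300,330:465],4)[:600],r(t[130:280,355:420],4)]))
E
```

```text
time: 14.55
tool_pos: [537.7, -93.8, 202.9]
tcp_rot: [3.14, 0.0, 1.629]
contact_force: [-0.8, -0.2, -1.8]
grip_width: 59.7
finger_force: 30.0
```

View pics/c6.png

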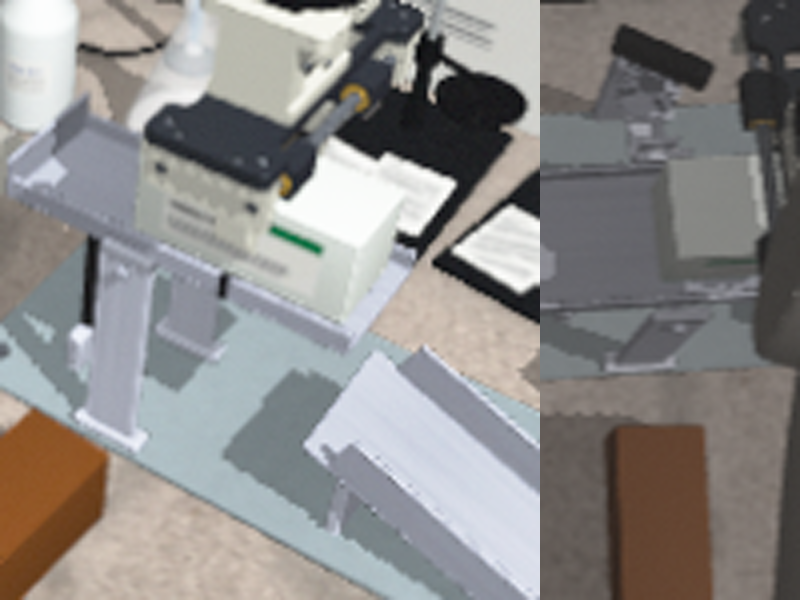

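The carton sits between the rails just above the floor, with its middle at the black line (223,285). Lower slightly more.

```bash
python3 -m inch '[0,0,0,0,0,0.0025,1,0,0,0,0,0,0,1,0,0,0,0,0,0,1]'
```

```text
time: 14.9
tool_pos: [537.2, -93.8, 200.2]
tcp_rot: [-3.142, -0.0, 1.629]
contact_force: [0.1, -0.4, -1.9]
grip_width: 59.8
finger_force: 30.0
```

```bash
python3 -m inch '[0,0,0,0,0,0.0013,1,0,0,0,0,0,0,1]'; python3 -m inch '[0,0,0,0,0,0,-1,0,0,0,0,0,0,-1,0,0,0,0,0,0,-1,0,0,0,0,0,0,-1,0,0,0,0,0,0,-1,0,0,0,0,0,0,-1]';  python3 -m inch '[0,0,0,0,0,0,-1,0,0,0,0,0,0,-1,0,0,0,0,0,0,-1,0,0,0,0,0,0,-1,0,0,0,0,0,0,-1,0,0,0,0,0,0,-1]'
python3 - <<'E'
from plant import *
import cv2,numpy as np
s=capture("scene")["image"][...,::-1]
cv2.imwrite("pics/c7.png",cv2.resize(s[150:300,330:500],None,fx=4,fy=4,interpolation=cv2.INTER_CUBIC))
E
```

```text
time: 15.07
tool_pos: [537.5, -93.9, 199.9]
tcp_rot: [3.141, 0.0, 1.629]
contact_force: [-1.1, -1.0, 2.0]
grip_width: 59.7
finger_force: 30.0
time: 15.57
tool_pos: [537.3, -93.7, 199.2]
tcp_rot: [3.142, -0.0, 1.629]
contact_force: [0.4, -1.2, -0.2]
grip_width: 91.2
finger_force: 0.0
time: 16.07
tool_pos: [537.3, -93.8, 199.2]
tcp_rot: [3.142, -0.0, 1.629]
contact_force: [0.2, 0.1, -0.6]
grip_width: 91.8
finger_force: 0.0
```

View pics/c7.png

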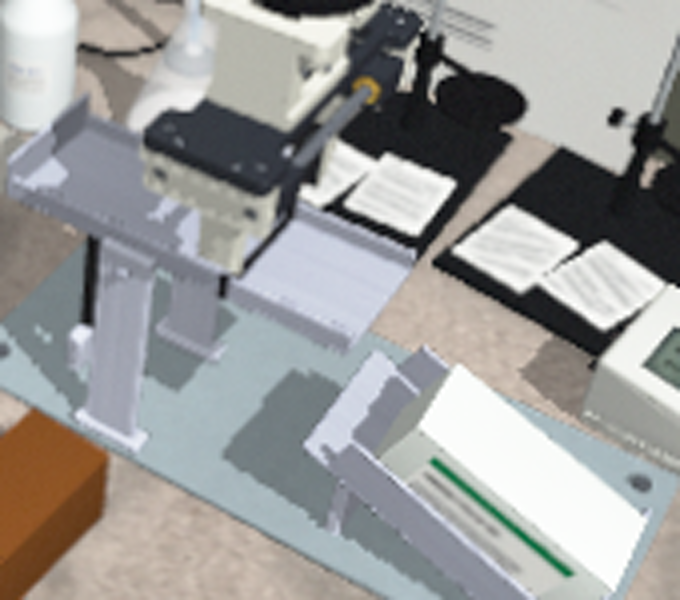

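The carton lies in the receiver and the tray is back level. Retract upward and take a final look.

```bash
python3 -m inch '[0,0,0,0,0,-0.01,-1,0,0,0,0,0,-0.025,-1,0,0,0,0,0,-0.03,-1,0,0,0,0,0,-0.03,-1,0,0,0,0,0,-0.02,-1,0,0,0,0,0,0,-1,0,0,0,0,0,0,-1,0,0,0,0,0,0,-1,0,0,0,0,0,0,-1]'
python3 - <<'E'
from plant import *
import cv2,numpy as np
t=capture("top")["image"][...,::-1];s=capture("scene")["image"][...,::-1]
r=lambda a,f:cv2.resize(a,None,fx=f,fy=f,interpolation=cv2.INTER_CUBIC)
cv2.imwrite("pics/c8.png",np.vstack([r(s[215:315,380:510],3)[:300,:390],r(t[130:230,370:500],3)]))
E
```

```text
time: 16.87
tool_pos: [536.8, -93.6, 290.0]
tcp_rot: [-3.139, -0.001, 1.629]
contact_force: [-0.2, 0.4, -0.4]
grip_width: 91.9
finger_force: 0.0
```

View pics/c8.png

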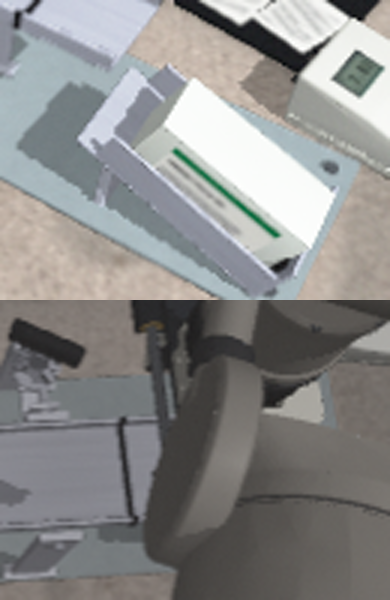

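Carton flat, green strip upright, at rest; the pad gap near (285,265) needs a check against the expected end position.

Run:
```python
from h import *
p=[533.52,-32.92,.0579]
S=lambda a,b:np.array([a/3.7+310,b/3.7+165])-.4
T=lambda a,b:np.array([a/4.5+325,b/4.5+140])-.4
A=R.from_euler('x',.4).as_matrix() # y axis tilts up
def W(L,o): return place(p,np.array(L,float)@A.T+[0,o[0],o[1]])
px=np.array([S(430,270),S(357,357)])
# upper floor edge + end wall foot (floor/wall corners, top view black pad bottom)
def r(o): return np.concatenate([(proj('scene',W([(46,0,0),(-46,0,0)],o))-px).ravel(),
  (proj('scene',W([(46,-176,0),(-46,-176,0)],o))-[S(612,430),S(556,507)]).ravel()])
s=least_squares(r,[-150,110]);print(s.x,s.fun.round(1))
D=lambda a,b:np.array([a/3+380,b/3+215])-.4
C=np.array([(30,70,60),(30,-70,60),(-30,70,60)]);ob=np.array([D(195,82),D(335,190),D(135,145)])
def q(v): return (proj('scene',W(C[:2]+[v[0],v[1],0],s.x))-ob[:2]).ravel()
f=least_squares(q,[0,-106]);print('carton in receiver x,y',f.x,f.fun.round(1))
```

```text
[-125.16395146   91.21626078] [-4.4 -3.  -1.7 -4.3  1.6  1.7  2.8  6.8]
carton in receiver x,y [  -5.58850306 -111.44722304] [-0.3 -2.6  0.4  2.3]
```

Run:
```python
from h import *
p=[533.52,-32.92,.0579]
S=lambda a,b:np.array([a/3.7+310,b/3.7+165])-.4
T=lambda a,b:np.array([a/4.5+325,b/4.5+140])-.4
D=lambda a,b:np.array([a/3+380,b/3+215])-.4
A=R.from_euler('x',.4).as_matrix()
def W(L,o): return place(p,np.array(L,float)@A.T+[0,o[0],o[1]])
# end wall inner foot from both views (pad lower edge ~ wall), upper floor edge
def r(o): return np.concatenate([(proj('scene',W([(46,0,0),(-46,0,0)],o))-[S(430,270),S(357,357)]).ravel(),
 (proj('top',W([(46,-176,0),(-46,-176,0)],o))-[T(668,183),T(690,315)]).ravel()])
s=least_squares(r,[-150,110],loss='soft_l1');print(s.x,r(s.x).round(1))
C=np.array([(30,70,60),(30,-70,60)])
f=least_squares(lambda v:(proj('scene',W(C+[v[0],v[1],0],s.x))-[D(195,82),D(335,190)]).ravel(),[0,-106]);print(f.x,f.fun.round(1))
```

```text
[-129.53424099   80.7249858 ] [-3.6  0.7 -0.7 -0.6  1.9  1.1  1.9  2.6]
[   2.58978382 -105.76480096] [ 0.  -2.3  0.1  2.1]
```

The carton sits at x≈3, y≈-106 in the receiver, against the wall. Handing in.

```bash
python3 -c "from plant import *;print(close_job())"
```

```text
the job is handed in; nothing more can be done
None
```

The job is handed in (no verdict was returned): the pin handle was left turned about 60° and standing up, the carton tipped the tray and slid down to rest flat and right way up at the receiver's end wall (about y = -106 mm by camera), the tray swung back level, and nothing else was touched as far as I could see.

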